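# Unlock the staff-kitchen locker and hold the key turned

### The job

Take the key with the wide bar-shaped head out of the wooden key stand, leaving the other two keys, the mug and the jar where they are. Push it all the way into the keyway of the steel lock on top of the little oak locker, working it past the sticky pins (a little wiggling helps), then turn it clockwise a quarter turn to its stop. The lock springs back, so finish while still gripping the key and holding it turned, so that the bolt stays drawn: do not let go.

Things in the scene. Friction and masses are not known exactly. Their poses are not given: they have to be found in the camera images.
- key_bar: The key to use: 74 mm long, about 30 g, black head, steel blade; stands blade down in the stand. Origin at the blade's tip, z up to the head, x along the width of blade and head, y across. Blade z 0-36 mm, 10 wide, 4 thick, tapering to 3 wide over the last 9 mm. Neck z 36-50, 16 by 8; its underside is the shoulder that seats. Same either way round (half a turn about z).
- key_bar_grip (a point): Centre of that key's bar-shaped head: 44 mm wide (x), 10 mm thick (y), 24 mm tall (z); grip it across the 10 mm. 62 mm above the blade's tip, 26 mm above the shoulder; axes as the key's.
- key_square: Another key, not to be moved: the same blade and neck, but a smaller square head 24 mm wide, 10 mm thick, 24 mm tall. Origin and axes as the first key.
- key_round: Another key, not to be moved: the same blade and neck, but a round disc head 26 mm across, 10 mm thick. Origin and axes as the first key.
- stand: Fixed pale wooden block, 60 (x) by 190 (y) by 70 mm tall, origin at the centre of its underside. Three slots in its top, along its y at -60, 0, +60 mm, each 13.5 (x) by 7.5 mm (y), 44 deep. Which key is in which varies. Each key's shoulder rests on the top, blade 36 mm down the slot, its width about along the stand's x; lift a key straight up by over 36 mm to free it.
- locker: Fixed oak locker, a closed box 200 (x) by 264 (y) by 85 mm tall, origin at the centre of its underside; placed and turned differently each time. On its lid, above the origin, a steel lock case 90 (x) by 70 (y) by 42 mm: the lock face is 127 mm above the bench. Steel keeper cheeks 26 mm tall stand on the lid 61 to 97 mm from the lock axis towards the locker's +x.
- keyway (a point): Centre of the keyway's mouth on the lock face, on the lock's vertical axis; turns with the brass cylinder (26 mm across). x along the keyway, z up. Keyway 11.4 (x) by 5.4 mm (y), 40 deep, with a 1.5 mm 45-degree lead-in. The key goes straight down until its shoulder meets the face. Two sticky spring pins stand 3 mm in from its ends, 12 and 21 mm down, and give way at 5 to 12 N.
- plug (a joint): Angle of the brass lock cylinder in rad: 0 at rest (as at the start), growing clockwise seen from above to a stop at 1.48. A spring turns it back to 0 when let go: 0.03 N m to start it, about 0.08 N m to hold it at the stop. The key has about 0.15 rad of play in the keyway, so the hand turns up to about 1.65 rad.
- bolt (a joint): How far the spring bolt on the lock case is drawn back in m: 0 at rest, 0.014 when the cylinder is at its stop; it follows the cylinder.
- mug: White mug, 80 mm across, 95 mm tall, standing on the far side of the bench; not to be moved. Origin at the centre of its underside.
- jar: Amber glass jar with a lid, 70 mm across, 100 mm tall, standing on the far side of the bench; not to be moved. Origin at the centre of its underside.
Not all that is in view belongs to the job. Leave any pink, purple or white look-alike of the key_bar alone.

How it is judged:
By the outcome, as a careful person would: the job done as asked, in the order asked, and still so for the second after the job is handed in, while the arm keeps its last pose, push and grip.
It also fails if it takes over 61 s, if anything falls off the work surface, if the arm or the gripper's body presses on something with over 40 N, if the wrist force passes 120 N, or if a joint passes its speed limit or range.

### The arm

A 6-joint arm with a two-finger parallel gripper is mounted at the origin on the work surface. World frame = base frame: x ahead of the robot, y to its left, z up, the work surface at z = 0. Lengths are in m, angles in rad, forces in N, time in s.
With the tool pointing down it reaches from about 0.275 to 0.825 m from the base axis. Payload 4.9 kg.
Tool frame: the origin (TCP) lies midway between the tips of the shut fingers; the grasp point (between the pads) lies 19 mm behind it (bot.grip_depth is the distance from the TCP to the grasp point, in m); z points along the fingers, y is the line along which they close (so a half turn about z gives the same grasp; the last joint's range is limited). The gripper opens to 85 mm and grips with 20 to 120 N. Pads are 22 mm wide; open, the fingers measure 114 mm over their backs; the gripper's body (76 mm by 85 mm) begins 54 mm behind the grasp point. The pads swing forward as they close: fully open they stand 13 mm farther back than shut.
Start: joints at [1.056, 0.326, -0.193, 1.052, 0, 1.437], TCP at [0.204, 0.511, 0.231] pointing down, gripper open.
Joint ranges: [-2.65, 2.65], [-0.97, 1.79], [-1.3, 1.35], [-1.93, 2.1], [-1.47, 1.37], [-3.14, 3.14]. Speed limits (rad/s): [2.57, 2.57, 3.14, 3.14, 3.14, 3.14].

### API

Orientations are given as a unit quaternion [w, x, y, z].
In Python, from cell import bot gives the robot as it stands. Calls block until the motion is done:
- bot.move_pose(position, orientation): joint-space move of the TCP to a pose.
- bot.move_linear(position, speed=0.15, rotation=None, until_force=None): straight line of the TCP; rotation=None keeps the orientation; speed is the mean speed in m/s. With until_force (N) it stops when the force on the tool has changed by that much, and returns True; else False.
- bot.goto_joints(angles): joint-space move.
- bot.set_gripper(opening, grasp_force=None): opening from 0.0 (shut) to 1.0 (fully open); grasp_force is the grip in N (None keeps the last); returns when the fingers have stopped.
- bot.wait(seconds).
- bot.solve_ik(position, orientation): joint angles nearest the present ones, or None.
- bot.camera(name): name is "side" or "top"; returns the picture (384x512x3 uint8, red, green, blue); there is no depth.
- bot.calibration(name): a dict with "mtx" (3x3 intrinsics, pixels), "k1" (the pictures are not rectified: a ray, as slopes to the right and down, at radius r is drawn at 1 + k1 r^2 times it, then the intrinsics apply), "extrinsics" (4x4, takes a point from world to camera coordinates). Camera axes: x right, y down, z forward; pixel columns grow to the right and rows downward; lengths in m; the calibration is good to about 2 mm. A picture is of the moment at which its call begins. calibration takes no time and is no camera call.
A pose or a line that the arm cannot do raises bot.PlanningError and nothing moves.
- bot.close_job(): hands the job in; it is judged then, once.
Trained networks look in the newest picture that a camera, given by its name, has taken for a name from the list of things; names that differ only in an ending like _2 or _b are one class to them, and where a whole thing is asked for, a point or a joint stands for the part that bears it (a point fixed in the world has none). Each returns a list of dicts, best first, with "confidence" (0 to 1); they miss things now and then, are a little off and sometimes report something else, mostly with a low value. They report only what shows in the picture. A call takes as long as a camera call. They do not tell look-alikes from the thing itself.
- bot.search_frame(camera, thing): "bbox" ([left, top, width, height] in pixels, round what is visible of it).
Readings, each from a call of its own:
- bot.read_clock(): time.
- bot.read_joint_positions(): joint angles.
- bot.read_joint_vel(): joint speeds.
- bot.read_joint_efforts(): joint torques, N m.
- bot.read_position(): TCP position.
- bot.read_tool_rot(): TCP orientation.
- bot.read_ft_force(): force on the tool from outside, world axes, zero at the start.
- bot.read_moment(): the same for the moment, N m.
- bot.read_gripper_width(): opening from 0.0 (shut) to 1.0 (fully open).
- bot.read_finger_force(): force on a finger pad.
Only numpy, scipy, OpenCV 4.12 (cv2) and the standard library are available. Lean on these libraries where they do the work, as an engineer would, in place of code of your own. Each camera call takes 0.05 s, during which the arm holds its last target. There are 200 camera calls.

## Working session

There is one attempt and no reset: what is moved stays moved. The work goes in short steps, each a Python script; the robot and the scene stay as the last script left them, time stands still between calls to the robot, and variables do not carry over. Pictures are saved under pics/ and viewed, at most 10 in all, crops included, and the job is handed in when it is done.

```bash
mkdir -p pics; ls; python3 - <<'E'
from cell import bot
import cv2,numpy as np
for c in("top","side"):
    im=bot.camera(c); cv2.imwrite(f"pics/{c}0.png",im[:,:,::-1])
    k=bot.calibration(c);print(c,k["mtx"].round(1).tolist(),k["k1"],k["extrinsics"].round(3).tolist())
    for t in("key_bar","key_square","key_round","stand","locker","keyway","mug","jar"):
        print(t,[(np.round(d["bbox"]).tolist(),round(d["confidence"],2)) for d in bot.search_frame(c,t)][:4])
ims=[cv2.imread(f"pics/{c}0.png") for c in("top","side")]
cv2.imwrite("pics/both.png",cv2.resize(np.vstack(ims),None,fx=.78,fy=.78))
E
```

```text
pics
top [[497.5, 0.0, 249.8], [0.0, 497.5, 191.0], [0.0, 0.0, 1.0]] 0.06229013017481173 [[-0.004, -1.0, 0.005, 0.075], [-0.99, 0.003, -0.143, 0.585], [0.143, -0.006, -0.99, 1.336], [0.0, 0.0, 0.0, 1.0]]
key_bar [([173.0, 274.0, 25.0, 12.0], 0.76), ([162.0, 166.0, 19.0, 25.0], 0.74), ([225.0, 104.0, 28.0, 29.0], 0.68), ([130.0, 219.0, 23.0, 21.0], 0.62)]
key_square [([198.0, 225.0, 7.0, 9.0], 0.4)]
key_round []
stand [([166.0, 213.0, 75.0, 36.0], 0.77)]
locker [([283.0, 164.0, 119.0, 106.0], 0.76), ([340.0, 211.0, 11.0, 8.0], 0.62)]
keyway [([342.0, 208.0, 14.0, 12.0], 0.45)]
mug [([325.0, 105.0, 34.0, 45.0], 0.96)]
jar [([225.0, 103.0, 24.0, 33.0], 0.7)]
side [[441.1, 0.0, 264.8], [0.0, 441.1, 194.9], [0.0, 0.0, 1.0]] -0.03919210879609046 [[-0.968, -0.249, 0.015, 0.563], [-0.18, 0.655, -0.734, 0.103], [0.173, -0.714, -0.679, 1.195], [0.0, 0.0, 0.0, 1.0]]
key_bar [([326.0, 265.0, 14.0, 27.0], 0.83), ([201.0, 260.0, 26.0, 20.0], 0.71), ([234.0, 209.0, 18.0, 21.0], 0.66), ([251.0, 297.0, 29.0, 29.0], 0.61)]
key_square [([280.0, 220.0, 11.0, 16.0], 0.5), ([267.0, 236.0, 19.0, 17.0], 0.22)]
key_round [([291.0, 208.0, 8.0, 10.0], 0.6)]
stand [([259.0, 207.0, 54.0, 80.0], 0.8)]
locker [([262.0, 120.0, 82.0, 72.0], 0.57)]
keyway []
mug [([207.0, 117.0, 33.0, 42.0], 0.94)]
jar [([172.0, 174.0, 24.0, 40.0], 0.57)]
```

View pics/top0.png

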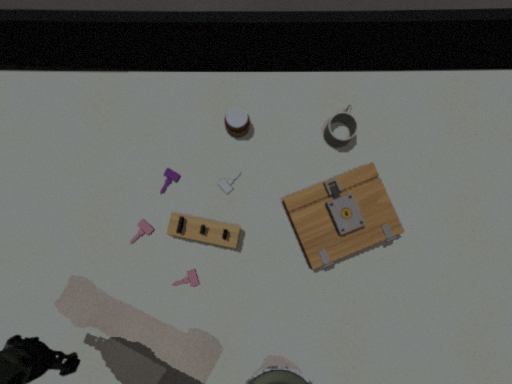

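View pics/side0.png

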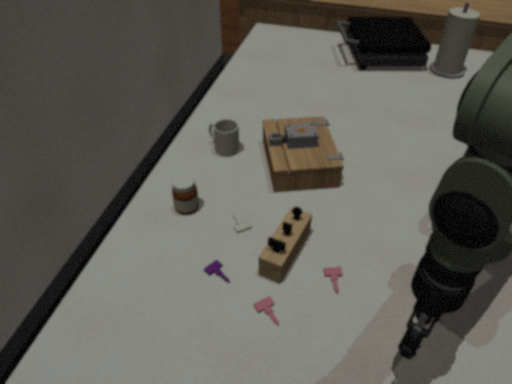

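Look-alikes for key_bar in the top view: black bar head in the stand (181,226); black keys at (204,230) and (226,235) with smaller heads; pink (143,230) and (187,278); purple (170,180); white (230,184). My choice is the black wide one at (181,226). I'll check it in a close crop, together with the lock.

```bash
python3 - <<'E'
import cv2,numpy as np
t=cv2.imread("pics/top0.png");s=cv2.imread("pics/side0.png")
f=lambda im,x,y,w,h:cv2.resize(im[y:y+h,x:x+w],(400,300),interpolation=cv2.INTER_CUBIC)
g=lambda a:np.clip(255*(a/255.)**.6,0,255).astype('uint8')
cv2.imwrite("pics/crop.png",g(np.vstack([np.hstack([f(t,160,200,88,66),f(t,312,180,68,51)]),np.hstack([f(s,240,200,100,75),f(s,260,110,88,66)])])))
E
```

```text
(no output)
```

View pics/crop.png

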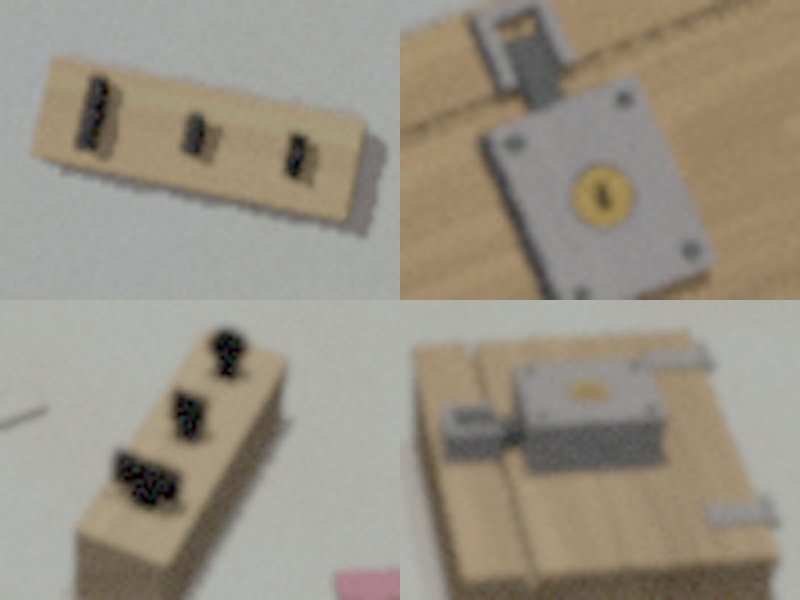

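The crop confirms it: the stand's left slot (181,226) holds the 44 mm bar head, and the middle and right slots hold the square and round ones. The cheeks and bolt at about (333,187) give the locker's +x. Now I'll fit the poses.

```bash
cat > h.py <<'E'
import cv2,numpy as np
from scipy.optimize import minimize
from scipy.spatial.transform import Rotation as Ro
from cell import bot
def proj(c,P):
    k=bot.calibration(c);E=k["extrinsics"]
    q=np.atleast_2d(P)@E[:3,:3].T+E[:3,3];s=q[:,:2]/q[:,2:]
    s=s*(1+k["k1"]*(s**2).sum(1,keepdims=True));return s*k["mtx"][[0,1],[0,1]]+k["mtx"][:2,2]
def unproj(c,uv,z):
    f=lambda p:((proj(c,[p[0],p[1],z])-uv)**2).sum()
    return minimize(f,[.5,0],method="Nelder-Mead",options=dict(xatol=1e-5,fatol=1e-6,maxiter=2000)).x
def boxpts(x,y,yaw,b):
    # b=(lx,ly,z0,z1)
    c,s=np.cos(yaw),np.sin(yaw)
    return np.array([[x+c*i*b[0]/2-s*j*b[1]/2,y+s*i*b[0]/2+c*j*b[1]/2,z] for i in(-1,1) for j in(-1,1) for z in b[2:]])
def render(c,x,y,yaw,boxes,S=8):
    m=np.zeros((384,512),np.float32)
    big=np.zeros((384*2,512*2),np.uint8)
    for b in boxes:
        h=cv2.convexHull(((proj(c,boxpts(x,y,yaw,b))+.5)*2-.5).astype(np.float32))
        cv2.fillConvexPoly(big,np.round(h*256).astype(np.int32),255,cv2.LINE_AA,8)
    return cv2.resize(big,(512,384),interpolation=cv2.INTER_AREA)/255.
def fit(masks,p0,boxes):
    f=lambda p:sum(np.abs(render(c,*p,boxes)-m).sum()/m.sum() for c,m in masks.items())
    S=np.array([p0]+[np.add(p0,d) for d in np.diag([.01,.01,.1])])
    r=minimize(f,p0,method="Nelder-Mead",options=dict(initial_simplex=S,xatol=5e-5,fatol=1e-5,maxiter=300))
    return r.x,r.fun
def down(yaw): # tool z down, tool y (closing) along world angle yaw+90deg (key y), tool x along yaw
    q=Ro.from_matrix(np.array([[np.cos(yaw),np.sin(yaw),0],[np.sin(yaw),-np.cos(yaw),0],[0,0,-1]])).as_quat();return q[[3,0,1,2]]
E
cat > m.py <<'E'
from h import *
I={c:cv2.imread(f"pics/{c}0.png") for c in("top","side")}
def region(c,m,r):
    o=np.zeros_like(m);x,y,w,h=r;o[y:y+h,x:x+w]=m[y:y+h,x:x+w];return o
W={};D={};Y={}
for c,im in I.items():
    h=cv2.cvtColor(cv2.GaussianBlur(im,(3,3),0),cv2.COLOR_BGR2HSV).astype(int)
    W[c]=((h[...,0]>8)&(h[...,0]<25)&(h[...,1]>60)).astype(np.uint8)
    D[c]=(im.max(2)<60).astype(np.uint8)
R=dict(top=(160,205,88,50),side=(250,200,70,85));L=dict(top=(275,155,135,120),side=(255,112,95,85))
def hullfill(m):
    m=cv2.morphologyEx(m,cv2.MORPH_OPEN,np.ones((3,3)))
    cs=max(cv2.findContours(m,0,2)[0],key=cv2.contourArea);o=np.zeros_like(m);cv2.fillConvexPoly(o,cv2.convexHull(cs),1);return o.astype(float)
u=lambda uv,z:unproj("top",np.array(uv),z)
st0=u((204,230),.07);lk0=u((346,213),.127)
print("guess",st0,lk0)
kb=[(.044,.010,.120,.144)]
for nm,cs in(("both",("top","side")),("top",("top",)),("side",("side",))):
    s,fs=fit({c:hullfill(region(c,W[c],R[c])) for c in cs},[*st0,-.2],[(.06,.19,0,.07)])
    l,fl=fit({c:hullfill(region(c,W[c],L[c])) for c in cs},[*lk0,.45],[(.2,.264,0,.085)])
    print(nm,"stand",s.round(4),round(fs,3),"locker",l.round(4),round(fl,3))
KR=dict(top=(172,212,17,26),side=(262,234,28,22))
k0=u((181,226),.095)
for cs in(("top","side"),("top",),("side",)):
    k,fk=fit({c:region(c,D[c],KR[c]).astype(float) for c in cs},[*k0,-.15],[(.044,.010,.12-.0,.144)] if 0 else [(.044,.010,.084,.108),(.016,.008,.07,.084)])
    print("key",cs,k.round(4),round(fk,3))
# brass & keyway
t=I["top"].astype(int);c=t[200:228,332:362];sat=c[...,2]-c[...,0]
yy,xx=np.nonzero(sat>45);print("brass px",xx.mean()+332,yy.mean()+200,len(xx))
bc=np.array([xx.mean()+332,yy.mean()+200]);print("brass top",u(bc,.127))
i=I["side"].astype(int)[120:140,290:315];print("side sat max",(i[...,2]-i[...,0]).max());yy,xx=np.nonzero((i[...,2]-i[...,0])>60)
if len(xx):print("brass side",unproj("side",np.array([xx.mean()+290,yy.mean()+120]),.127),len(xx))
x0,y0=np.round(bc).astype(int);print(t.sum(2)[y0-6:y0+7,x0-6:x0+7])
E
python3 m.py
```

```text
guess [0.47613366 0.19646105] [ 0.51513634 -0.17402308]
both stand [ 0.4761  0.1983 -0.2008] 0.108 locker [ 0.5154 -0.177   0.3755] 0.084
top stand [ 0.4763  0.1983 -0.2095] 0.041 locker [ 0.5151 -0.1747  0.3809] 0.044
side stand [ 0.476  0.198 -0.19 ] 0.061 locker [ 0.5156 -0.1784  0.3739] 0.038
key ('top', 'side') [ 0.4896  0.2556 -0.2328] 0.732
key ('top',) [ 0.4896  0.2552 -0.2031] 0.212
key ('side',) [ 0.4896  0.2592 -0.4996] 0.329
brass px 350.1842105263158 210.2017543859649 114
brass top [ 0.52235589 -0.18500883]
side sat max 60
[[292 297 285 291 302 296 291 278 288 291 300 290 290]
 [295 287 291 289 289 292 301 276 291 295 292 290 295]
 [291 290 291 290 295 287 291 292 287 297 288 288 286]
 [256 254 250 263 264 291 284 291 295 294 288 299 286]
 [213 223 229 230 233 260 276 293 292 288 293 292 291]
 [244 247 249 240 229 237 262 286 295 296 292 287 286]
 [248 227 230 230 258 258 264 267 290 284 291 284 302]
 [231 175 159 219 266 258 244 253 283 294 285 291 289]
 [222 163 104 198 244 255 240 231 263 293 287 289 288]
 [220 153  98 165 230 248 250 231 255 290 292 292 284]
 [244 172 107 138 221 252 244 229 262 296 300 291 303]
 [254 216 162 168 231 246 242 248 276 292 289 296 288]
 [252 241 230 238 249 253 242 250 282 293 300 296 294]]
```

```bash
cat >> h.py <<'E'
E
python3 - <<'E'
from h import *
t=cv2.imread("pics/top0.png").astype(float).sum(2)[207:220,339:354]
w=np.clip(190-t,0,None);yy,xx=np.mgrid[207:220,339:354]
c=np.array([(w*xx).sum(),(w*yy).sum()])/w.sum()
C=np.array([[ (w*(xx-c[0])**2).sum(),(w*(xx-c[0])*(yy-c[1])).sum()],[0,(w*(yy-c[1])**2).sum()]])/w.sum();C[1,0]=C[0,1]
e,v=np.linalg.eigh(C);a=c+v[:,1]*2;b=c-v[:,1]*2
A,B=unproj("top",a,.127),unproj("top",b,.127)
print("keyway px",c,unproj("top",c,.127),"yaw",np.arctan2(*(A-B)[::-1]),e)
im=cv2.imread("pics/top0.png");b=cv2.cvtColor(im,cv2.COLOR_BGR2HSV)[203:224,336:358].astype(int)
m=(b[...,0]>17)&(b[...,0]<32)&(b[...,1]>110);yy,xx=np.nonzero(m);print("brass",xx.mean()+336,yy.mean()+203,len(xx),(xx.min()+xx.max())/2+336,(yy.min()+yy.max())/2+203)
for y in(-.2,-.2+np.pi,-.2-np.pi):
    print(y,[None if (q:=bot.solve_ik(p,down(y+d))) is None else np.round(q,2).tolist() for p,d in(([.489,.256,.2],0),([.515,-.175,.25],.577),([.515,-.175,.13],-1.1))])
E
```

```text
Traceback (most recent call last):
  File "h.py", line 11, in unproj
    return minimize(f,[.5,0],method="Nelder-Mead",options=dict(xatol=1e-5,fatol=1e-6,maxiter=2000)).x
           ~~~~~~~~^^^^^^^^^^^^^^^^^^^^^^^^^^^^^^^^^^^^^^^^^^^^^^^^^^^^^^^^^^^^^^^^^^^^^^^^^^^^^^^^
  File "h.py", line 10, in <lambda>
    f=lambda p:((proj(c,[p[0],p[1],z])-uv)**2).sum()
                 ~~~~^^^^^^^^^^^^^^^^^
  File "h.py", line 6, in proj
    k=bot.calibration(c);E=k["extrinsics"]
ValueError: time passes only in moves, steps and waits
```

```bash
sed -i 's/^def proj/CAL={c:bot.calibration(c) for c in ("top","side")}\ndef proj/; s/k=bot.calibration(c);E/k=CAL[c];E/' h.py
cat > n.py <<'E'
from h import *
t=cv2.imread("pics/top0.png").astype(float).sum(2)[207:220,339:354]
w=np.clip(190-t,0,None);yy,xx=np.mgrid[207:220,339:354]
c=np.array([(w*xx).sum(),(w*yy).sum()])/w.sum()
C=np.array([[ (w*(xx-c[0])**2).sum(),(w*(xx-c[0])*(yy-c[1])).sum()],[0,(w*(yy-c[1])**2).sum()]])/w.sum();C[1,0]=C[0,1]
e,v=np.linalg.eigh(C);a=c+v[:,1]*2;b=c-v[:,1]*2
A,B=unproj("top",a,.127),unproj("top",b,.127)
print("keyway px",c,unproj("top",c,.127),"yaw",np.arctan2(*(A-B)[::-1]),e)
im=cv2.imread("pics/top0.png");b=cv2.cvtColor(im,cv2.COLOR_BGR2HSV)[203:224,336:358].astype(int)
m=(b[...,0]>17)&(b[...,0]<32)&(b[...,1]>110);yy,xx=np.nonzero(m);print("brass",xx.mean()+336,yy.mean()+203,len(xx),(xx.min()+xx.max())/2+336,(yy.min()+yy.max())/2+203)
for y in(-.2,-.2+np.pi,-.2-np.pi):
    print(y,[None if (q:=bot.solve_ik(p,down(y+d))) is None else np.round(q,2).tolist() for p,d in(([.489,.256,.2],0),([.515,-.175,.25],.577),([.515,-.175,.13],-1.1))])
print(bot.read_clock())
E
python3 n.py
```

```text
keyway px [346.00387597 213.09302326] [ 0.51489425 -0.17402699] yaw -2.903613155436791 [0.30748554 1.32338099]
brass 345.86486486486484 212.71621621621622 74 345.5 212.5
-0.2 [[0.35, 0.35, -0.24, 0.98, 0.0, -2.59], [-0.46, 0.3, -0.18, 1.09, 0.0, 2.3], [-0.46, 0.4, -0.36, 0.81, 0.0, -2.3]]
2.941592653589793 [[0.35, 0.35, -0.24, 0.98, 0.0, 0.55], [-0.46, 0.3, -0.18, 1.09, 0.0, -0.84], [-0.46, 0.4, -0.36, 0.81, 0.0, 0.84]]
-3.3415926535897933 [[0.35, 0.35, -0.24, 0.98, 0.0, 0.55], [-0.46, 0.3, -0.18, 1.09, 0.0, -0.84], [-0.46, 0.4, -0.36, 0.81, 0.0, 0.84]]
0.9
```

```bash
python3 - <<'E'
from h import *
Y=-.2+np.pi;q=down(Y);x,y=.489,.2563
bot.set_gripper(.45)
bot.move_pose([x,y,.19],q)
print("f",bot.move_linear([x,y,.079],speed=.12,until_force=12),bot.read_position().round(4) if hasattr(bot.read_position(),'round') else bot.read_position())
bot.set_gripper(.2,30)
for c in("top","side"): cv2.imwrite(f"pics/{c}1.png",bot.camera(c)[:,:,::-1])
bot.set_gripper(0.,30)
print(bot.read_gripper_width(),bot.read_finger_force(),bot.read_ft_force(),bot.read_moment(),bot.read_clock())
a=cv2.imread("pics/top1.png")[195:255,150:230];b=cv2.imread("pics/side1.png")[195:285,240:360]
cv2.imwrite("pics/c1.png",np.hstack([cv2.resize(i,(400,300),interpolation=2) for i in(a,b)]))
E
```

```text
f False [0.4896 0.2566 0.0797]
0.10521072372025334 33.523791432380676 [ 0.06817911  1.26489631 -0.44983564] [ 0.44521666 -0.06817865 -0.06750596] 4.5917
```

View pics/c1.png

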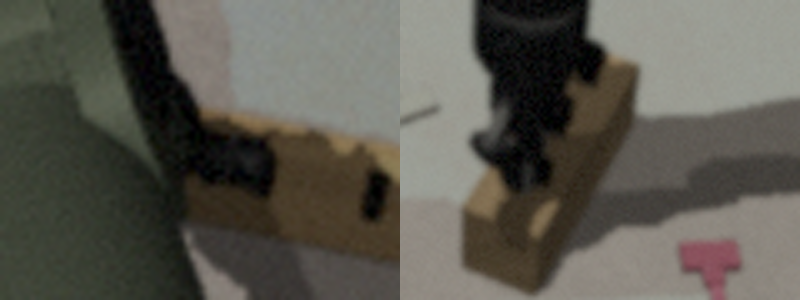

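The crops show the fingers on either side of the bar head at the stand's left slot, with the other keys clear. A width of about 9 mm fits the head. Next: firm grip, lift and hover over the lock.

```bash
python3 - <<'E'
from h import *
bot.set_gripper(0.,80)
p=np.array(bot.read_position());print(p)
bot.move_linear([.489,.2563,.15],speed=.1)
bot.move_linear([.489,.2563,.24],speed=.2)
print(bot.read_gripper_width(),bot.read_ft_force())
q=down(.377+np.pi)
bot.move_pose([.5152,-.1747,.24],q)
bot.move_linear([.5152,-.1747,.180],speed=.12)
bot.wait(.3)
print(bot.read_position(),bot.read_ft_force(),bot.read_moment(),bot.read_clock())
for c in("top","side"): cv2.imwrite(f"pics/{c}2.png",bot.camera(c)[:,:,::-1])
a=cv2.imread("pics/top2.png")[175:250,300:400];b=cv2.imread("pics/side2.png")[90:165,250:350]
cv2.imwrite("pics/c2.png",np.hstack([cv2.resize(i,(400,300),interpolation=2) for i in(a,b)]))
print(proj("side",[.5152,-.1747,.134]),proj("side",[.5152,-.1747,.127]),proj("top",[.5152,-.1747,.196]))
E
```

```text
[0.48921274 0.25680053 0.07913032]
0.10026964911548562 [ 0.28887911 -0.06357666 -0.50511953]
[ 0.51556615 -0.17488767  0.18065325] [ 0.46384039  0.0307663  -0.15544733] [-0.00097016 -0.0465114   0.04589478] 8.8083
[[301.46217626 127.13397086]] [[301.29642416 129.08595293]] [[351.85066099 210.16632673]]
```

View pics/c2.png

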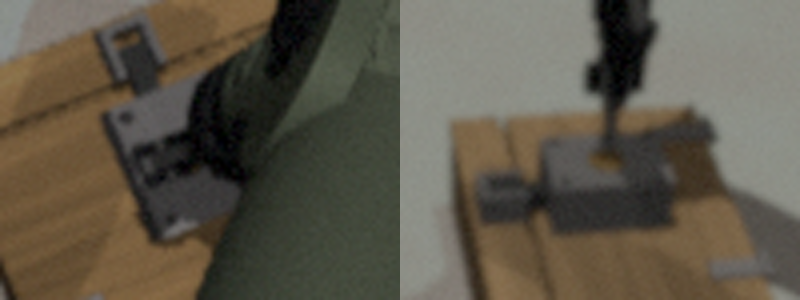

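The side crop shows the blade tip at about (302,127), directly above the brass cylinder at about (301,130). Now I'll descend with force stops.

```bash
python3 - <<'E'
from h import *
x,y=.5152,-.1743
r=bot.move_linear([x,y,.150],speed=.03,until_force=8)
print(r,np.round(bot.read_position(),4),np.round(bot.read_ft_force(),2),np.round(bot.read_moment(),3),bot.read_clock())
E
```

```text
True [ 0.5157 -0.1743  0.1517] [-0.15 -0.54  2.28] [-0.015  0.016  0.028] 9.8083
```

```bash
python3 - <<'E'
from h import *
x,y=.5152,-.1744
s=1
for i in range(10):
    z=bot.read_position()[2]
    s=-s
    r=bot.move_linear([x,y,max(z-.005,.1345)],speed=.025,rotation=down(.377+np.pi+.05*s),until_force=35)
    P=bot.read_position()
    print(r,np.round(P,4),np.round(bot.read_ft_force(),1),np.round(bot.read_moment(),2),round(bot.read_clock(),2))
    if P[2]<.1362 : break
    if bot.read_clock()>22: break
print(bot.read_gripper_width())
E
```

```text
False [ 0.5156 -0.1742  0.1471] [1.4 2.3 4. ] [ 0.35 -0.11  0.05] 10.15
False [ 0.5158 -0.1741  0.1427] [0.1 2.1 5.5] [ 0.36 -0.24 -0.01] 10.48
False [ 0.5157 -0.1736  0.1377] [2.1 3.4 1.1] [ 0.83 -0.55  0.04] 10.81
False [ 0.5159 -0.1741  0.1354] [-0.1  3.8  9.8] [ 0.88 -0.18 -0.01] 11.08
0.10210043432979327
```

```bash
python3 - <<'E'
from h import *
x,y=.5152,-.1736
r=bot.move_linear([x,y,.130],speed=.02,rotation=down(.377+np.pi),until_force=15)
print(r,np.round(bot.read_position(),4),np.round(bot.read_ft_force(),1),np.round(bot.read_moment(),2),bot.read_gripper_width(),round(bot.read_clock(),2))
cv2.imwrite("pics/side3.png",bot.camera("side")[:,:,::-1])
b=cv2.imread("pics/side3.png")[90:165,250:350]
cv2.imwrite("pics/c3.png",cv2.resize(b,(600,450),interpolation=2))
E
```

```text
True [ 0.5161 -0.1739  0.1355] [-1.   0.   9.7] [-0.03  0.22 -0.01] 0.10344494821636042 11.29
```

View pics/c3.png

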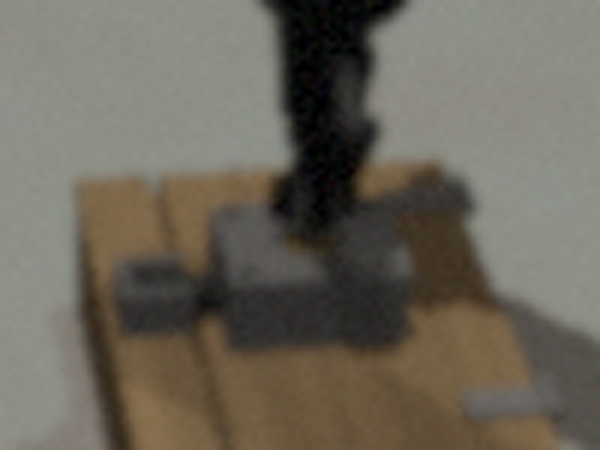

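The fingers sit right down at the brass and there is firm contact at z = 0.1355, so the shoulder is seated. Turning now.

```bash
cat > turn.py <<'E'
from h import *
import sys
def turn(a0,a1,x,y,z=.1345,n=9):
    for a in np.linspace(a0,a1,n):
        bot.move_linear([x,y,z],speed=.02,rotation=down(.377+np.pi-a))
        F=np.array(bot.read_ft_force());M=bot.read_moment()
        qr=np.array(bot.read_tool_rot());R=Ro.from_quat(qr[[1,2,3,0]]).as_matrix();yaw=np.arctan2(R[1,0],R[0,0])
        print(round(a,2),"act",round((.377+np.pi-yaw)%(2*np.pi),3),np.round(bot.read_position(),4),F.round(1),np.round(M,3),round(bot.read_clock(),2))
        if abs(F[:2]).max()>25:print("stop");break
        x+=np.clip(F[0]/1e4,-.0005,.0005);y+=np.clip(F[1]/1e4,-.0005,.0005)
    print("xy",x,y,bot.read_gripper_width())
E
python3 -c "
from turn import *
turn(.2,1.0,.5155,-.1738,n=5)"
```

```text
0.2 act 0.2 [ 0.5159 -0.174   0.1355] [ 0.1  2.9 10. ] [0.517 0.092 0.015] 11.72
0.4 act 0.4 [ 0.5158 -0.174   0.1355] [-1.9  1.7 10.3] [0.302 0.238 0.043] 12.07
0.6 act 0.6 [ 0.5156 -0.1739  0.1355] [-1.   0.7 10.7] [ 0.32   0.259 -0.016] 12.42
0.8 act 0.8 [ 0.5154 -0.1739  0.1355] [-2.3  1.2 10.3] [0.314 0.299 0.036] 12.77
1.0 act 1.0 [ 0.5152 -0.1737  0.1355] [-1.4  1.1 10.6] [0.287 0.259 0.072] 13.12
xy 0.5148557026526349 -0.17304532498880226 0.09873881980929093
```

```bash
python3 -c "
from turn import *
turn(1.2,1.65,.51486,-.17304,n=6)
cv2.imwrite('pics/side4.png',bot.camera('side')[:,:,::-1])
b=cv2.imread('pics/side4.png')[90:165,250:350];a=cv2.imread('pics/side3.png')[90:165,250:350]
cv2.imwrite('pics/c4.png',np.hstack([cv2.resize(i,(400,300),interpolation=2) for i in(a,b)]))"
```

```text
1.2 act 1.2 [ 0.5151 -0.1736  0.1355] [-2.   1.9 11. ] [0.292 0.233 0.08 ] 13.47
1.29 act 1.29 [ 0.515  -0.1735  0.1355] [-1.2  1.  10.2] [0.174 0.219 0.06 ] 13.72
1.38 act 1.38 [ 0.5153 -0.1731  0.1355] [-0.7  2.8  8.7] [ 0.428 -0.145  0.078] 13.97
1.47 act 1.47 [ 0.5154 -0.173   0.1355] [1.1 1.7 8.8] [ 0.279 -0.135  0.052] 14.22
1.56 act 1.56 [ 0.5154 -0.173   0.1355] [-0.   1.   8.7] [ 0.284 -0.033  0.095] 14.47
1.65 act 1.65 [ 0.5154 -0.1729  0.1355] [0.1 1.6 8.9] [ 0.215 -0.029  0.023] 14.72
xy 0.5145872059973077 -0.17203052257787427 0.09687166901322636
```

View pics/c4.png

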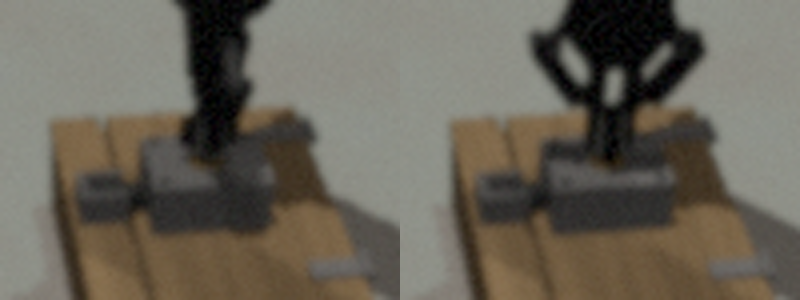

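```bash
cat > t2.py <<'E'
from turn import *
def avg(n=25):
    M=[]
    for _ in range(n): M.append(np.r_[bot.read_ft_force(),bot.read_moment()]);bot.wait(.02)
    return np.mean(M,0)
E
python3 - <<'E'
from t2 import *
x,y=.5148,-.1724
for a in(1.65,1.72,1.79,1.86):
    bot.move_linear([x,y,.1345],speed=.02,rotation=down(.377+np.pi-a))
    m=avg();print(a,m.round(3),bot.read_clock())
    if abs(m[5])>.25:break
cv2.imwrite('pics/top4.png',bot.camera('top')[:,:,::-1])
I=[cv2.imread(f'pics/top{i}.png')[165:225,310:370] for i in(0,2,4)]
cv2.imwrite('pics/c5.png',np.hstack([np.clip(1.3*cv2.resize(i,(260,260),interpolation=2).astype(float),0,255) for i in I]))
E
```

```text
1.65 [-0.127  1.716  9.261  0.317  0.035  0.057] 15.4333
1.72 [0.    1.633 9.421 0.276 0.068 0.118] 16.1
1.79 [0.017 1.482 9.307 0.288 0.076 0.299] 16.7667[ WARN:0@6.678] global loadsave.cpp:1063 imwrite_ Unsupported depth image for selected encoder is fallbacked to CV_8U.
```

View pics/c5.png

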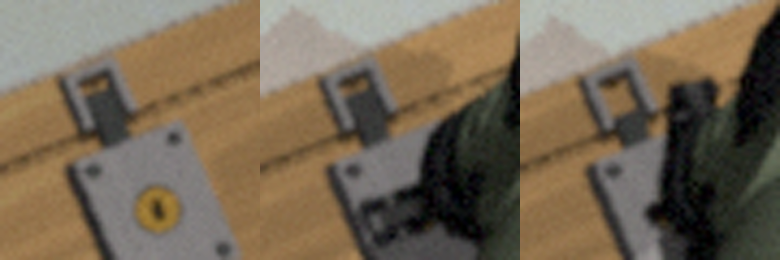

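The right panel shows the bolt drawn back out of the keeper (it filled the keeper before), and the moment of 0.3 N m shows it is against the stop. I'll check that it holds, then hand in.

```bash
python3 - <<'E'
from t2 import *
bot.wait(1);print(avg().round(3),bot.read_gripper_width(),np.round(bot.read_position(),4),bot.read_clock())
print(bot.close_job())
E
```

```text
[-0.043  1.678  9.37   0.286  0.064  0.294] 0.10121573569141397 [ 0.5154 -0.1729  0.1355] 18.2333
the job is handed in; nothing more can be done
None
```

The bar-headed key is pushed fully into the lock and turned clockwise to its stop; the top camera shows the bolt drawn back, and I handed the job in at about 18 s with the arm still gripping the key and holding it turned.

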